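Bring a castle nut round to its cross hole

ROBOT

A 6-joint arm with a two-finger parallel gripper is mounted at the origin on the work surface. World frame = base frame: x ahead of the robot, y to its left, z up, the work surface at z = 0. Lengths are in m, angles in rad, forces in N, time in s.
With the tool pointing down it reaches from about 0.4 to 0.825 m from the base axis. Payload 7 kg.
Tool frame: the origin (TCP) lies at the very end of the fingers, on their centre line; the grasp point (between the pads) lies 19 mm behind it; z points along the fingers, y is the line along which they close (so a half turn about z gives the same grasp; the last joint's range is limited). The gripper opens to 88 mm and grips with 3 to 60 N. Pads are 19 mm wide; open, the fingers measure 130 mm over their backs; the gripper's body (78 mm by 193 mm) begins 47 mm behind the grasp point.
Start: joints at [1.553, 0.359, 0.012, 0, -1.224, -0.288], TCP at [0.203, 0.644, 0.227] pointing down, gripper open.
Joint ranges: [-3.07, 3.07], [-1.43, 2.12], [-1.02, 1.25], [-3.03, 1.67], [-3.05, -0], [-3.03, 3.03]. Speed limits (rad/s): [2.39, 2.39, 3.01, 3.14, 3.14, 3.14].

INTERFACE

Orientations are given as [roll, pitch, yaw] about the fixed x, y, z axes, in that order (R = Rz(yaw) Ry(pitch) Rx(roll)).
In Python, from station import arm, vision gives the robot as it stands. The module is installed in compiled form; this text tells all that it offers.
- The arm moves only by the tool jog_arm, never from a script. Its argument "steps" is a list that holds one entry, the list of rows, each a list of 7 numbers: the closure in counts, from 0 (fully open) to 255 (shut), then the shift along the tool's x, y, z scaled (see below), then the turn, a rotation vector about the tool's x, y, z scaled (see below). In form: [[[grip, dx, dy, dz, rx, ry, rz], ...]]. A call has 1 to 8 rows; each row is the pose to reach, as a shift and turn from the pose commanded when the call began, along the tool's axes at that moment; what a row does not reach only later rows make up. The controller multiplies each number of a shift by 250 mm and each number of a turn by 45 degrees. A row lasts 1/10 s, in which the tool goes at most 50 mm and 8.59 degrees, less where a joint would pass 70% of its speed; a pose out of reach is approached as far as the arm can. A call with a number of a shift or a turn outside -1 to 1 is refused whole. A call with a gripper value outside its range is refused whole. The fingers move at their own pace and stop on an object; "newtons" is the grip in N (left out, the last holds). Time passes only in rows, so rows that repeat a pose let the fingers close. It gives the time, the measured TCP pose, the force, the opening and the grip force at its end, in the units of the state.
- arm.get_state(): the state, without advancing time (a new reading comes with each control period).
- vision.grab_frame(name): name is "scene" or "side" or "wrist"; returns a dict with "color" (420x560x3 uint8, red, green, blue), "vfov" (degrees; the focal length in pixels is half the picture's height over the tangent of half this angle, whatever the lens; pixels are square), "cx", "cy" (the principal point, pixels), "extrinsics" (4x4, takes a point from world to camera coordinates). Camera axes: x right, y down, z forward; pixel columns grow to the right and rows downward; lengths in m; the calibration is good to about 2 mm. A picture is of the moment at which its call begins. There is no depth.
- arm.job_done(): hands the job in; it is judged then, once.
The state is a dict: "t": time; "q": joint angles; "qd": joint speeds; "joint_efforts": joint torques, N m; "eef_pos": TCP position; "ee_rot": TCP orientation; "force": force on the tool from outside, world axes, zero at the start; "moment": the same for the moment, N m; "width": finger opening in m; "gripper_force": force on a finger pad.
Only numpy, scipy, OpenCV 4.12 (cv2) and the standard library are available. Lean on these libraries where they do the work, as an engineer would, in place of code of your own. Each camera call takes 0.05 s, during which the arm holds its last target. There are 200 camera calls.

TASK

Two of the three black anchor blocks on the bench are finished: each has a pin with a yellow ring through its brass castle nut. On the third, the one without a pin, tighten the brass castle nut (clockwise seen from above) to the very next slot that lines up with the cross hole in the stud, marked by the red line on the stud's end, so that a pin could go straight through. Leave the nut there, let go of it, and do not bump the two pinned anchors.

Things in the scene. Friction and masses are not known exactly. Their poses are not given: they have to be found in the camera images.
- nut_center (a point): Centre, half-way up, of the brass castle nut to turn (on the anchor with no pin). Hexagon 50 mm across flats, 58 over corners, 38 mm high; grip any two opposite flats from above. Six slots 10 mm wide, 14 deep from the top, one mid-flat each. Frame turns with it: z up, x squarely out of a flat through its slot, as every 60 degrees. Underside 34 mm above bench; stud end 2 mm above nut top.
- nut (a joint): Nut angle about its fixed vertical stud, rad; grows as it is tightened (clockwise from above). Slots line up with the cross hole at 0, 1.047, 2.094. Starts between 0.25 and 0.70, so the next is 1.047. Stiff (0.25 N m), keeps its height, stays where left. A red line on the stud's end, with two red marks on the washer, shows the hole's direction.
- anchor_b: A finished anchor, fixed: black block 100 mm square, 24 high, white washer 88 mm wide, 10 thick, steel stud 29 mm thick ending 74 mm above the bench, brass castle nut locked by a steel pin along x with a yellow ring, reaching 62 mm from the axis. Origin: centre of the block's underside, z up. The unpinned anchor has the same parts but no pin.
- anchor_c: The other finished anchor, fixed to the bench, the same in size, parts and origin as anchor_b, with its pin and yellow ring in place.

How it is judged:
By the outcome, as a careful person would: the job done as asked, in the order asked, and still so for the second after the job is handed in, with the robot touching nothing.
It also fails if it takes over 32 s, if anything falls off the work surface, if the arm or the gripper's body presses on something with over 40 N, if the wrist force passes 120 N, or if a joint passes its speed limit or range.

## Working session

There is one attempt and no reset: what is moved stays moved. The work goes in short steps, Python scripts to look and compute and a tool call to move; the robot and the scene stay as the last step left them, time stands still between calls to the robot, and variables do not carry over. Pictures are saved under pics/ and viewed, at most 10 in all, crops included, and the job is handed in when it is done.

Besides the shell and the picture viewer there is one more tool, called after ">>>" as a command line: name --argument value ..., lists and objects as JSON in quotes. jog_arm: Moves the arm, as the interface text tells. Its arguments: {"type":"object","properties":{"steps":{"type":"array","items":{"type":"array","items":{"type":"array","items":{"type":"number"}}}},"newtons":{"type":"number"}},"required":["steps"]}

```bash
mkdir -p pics; python3 - <<'E'
from station import arm, vision
import cv2,numpy as np
s=arm.get_state();print(s)
for n in ["scene","side","wrist"]:
    f=vision.grab_frame(n);cv2.imwrite(f"pics/{n}0.png",f["color"][...,::-1])
    np.savez(f"{n}0.npz",**f);print(n,f["vfov"],f["cx"],f["cy"],np.round(f["extrinsics"],3).tolist())
a=[cv2.imread(f"pics/{n}0.png") for n in ["scene","side","wrist"]]
cv2.imwrite("pics/m0.png",cv2.resize(np.vstack([np.hstack(a[:2]),np.hstack([a[2],a[2]*0])]),(800,600)))
E
```

```text
{'t': 0.0, 'q': array([ 1.55310495e+00,  3.59369331e-01,  1.10521335e-02, -3.52293878e-04,
       -1.22409882e+00, -2.88058496e-01]), 'qd': array([-0.00012464,  0.00104823,  0.00066983,  0.00045951, -0.00067464,
        0.00079067]), 'joint_efforts': array([ 3.26777138e-05, -5.82707405e+01,  2.93048108e+01,  6.99691325e+00,
        6.94245362e-03, -1.66459645e-04]), 'eef_pos': array([0.20308511, 0.64320575, 0.22563073]), 'ee_rot': array([ 3.13994561e+00, -1.42650654e-04, -3.05869734e-01]), 'force': array([-0.36455857, -0.40744619, -0.14635724]), 'moment': array([0.01306476, 0.02732524, 0.02730713]), 'gripper_force': 0.0, 'width': 0.08737858821379697}
scene 48.63805920352737 274.8950578515623 210.2069098089842 [[-0.827, 0.562, 0.002, 0.454], [0.373, 0.552, -0.746, -0.153], [-0.42, -0.617, -0.666, 1.174], [0.0, 0.0, 0.0, 1.0]]
side 42.17038342628355 276.697155420075 201.8219310556117 [[0.667, -0.745, 0.018, -0.383], [-0.453, -0.424, -0.784, 0.3], [0.591, 0.515, -0.621, 0.817], [0.0, 0.0, 0.0, 1.0]]
wrist 69.71939414566067 278.341086098764 208.0906558032326 [[-0.302, -0.953, 0.001, 0.674], [-0.914, 0.29, 0.284, -0.036], [-0.271, 0.084, -0.959, 0.39], [0.0, 0.0, 0.0, 1.0]]
```

View pics/m0.png

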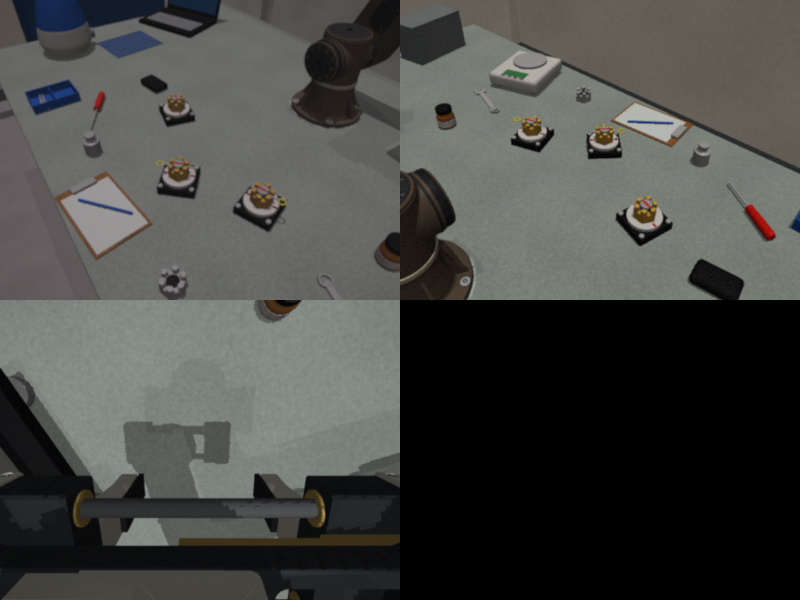

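The montage shows three anchors. The one without a yellow ring is at about (248,150) in scene and (343,301) in side. The other two have rings.

```bash
cat > h.py <<'E'
import numpy as np,cv2
def ray(f,u,v,z):
    E=np.array(f["extrinsics"]);fl=210/np.tan(np.radians(float(f["vfov"]))/2)
    d=E[:3,:3].T@np.array([(u-float(f["cx"]))/fl,(v-float(f["cy"]))/fl,1]);o=-E[:3,:3].T@E[:3,3]
    return o+d*(z-o[2])/d[2]
def proj(f,p):
    E=np.array(f["extrinsics"]);fl=210/np.tan(np.radians(float(f["vfov"]))/2)
    c=E[:3,:3]@np.array(p)+E[:3,3];return c[:2]/c[2]*fl+[float(f["cx"]),float(f["cy"])]
E
python3 - <<'E'
from h import *
A=[]
for n,(x0,y0) in [("scene",(208,110)),("side",(298,262))]:
    f=np.load(n+"0.npz");im=f["color"][...,::-1]
    hsv=cv2.cvtColor(im,cv2.COLOR_BGR2HSV)
    m=cv2.inRange(hsv,(12,90,50),(32,255,255))
    k,_,st,c=cv2.connectedComponentsWithStats(cv2.dilate(m,np.ones((3,3))))
    for i in range(1,k):
        if st[i,4]>150: print(n,st[i],c[i].round(),ray(f,*c[i],.055).round(4))
    A.append(cv2.resize(im[y0:y0+80,x0:x0+80],(400,400),interpolation=cv2.INTER_CUBIC))
cv2.imwrite("pics/c1.png",np.hstack(A))
E
```

```text
scene [234 131  25  26 506] [246. 144.] [ 0.4646 -0.2437  0.055 ]
scene [234 218  32  36 761] [250. 237.] [0.6214 0.0229 0.055 ]
scene [  76  239  138  125 1909] [142. 304.] [0.8444 0.0542 0.055 ]
scene [350 254  36  39 891] [366. 274.] [0.5031 0.2111 0.055 ]
scene [388 275  15  15 172] [395. 282.] [0.4753 0.2507 0.055 ]
scene [531 336  29  33 431] [544. 355.] [0.3922 0.4716 0.055 ]
side [ 295  142  116   64 1142] [352. 180.] [ 0.7386 -0.0711  0.055 ]
side [ 50 155  27  17 309] [ 63. 164.] [0.3459 0.4341 0.055 ]
side [158 161  41  30 719] [181. 175.] [0.4965 0.2111 0.055 ]
side [273 172  27  32 633] [286. 188.] [0.6163 0.0145 0.055 ]
side [  0 248  21  46 223] [ 13. 271.] [0.1089 0.2048 0.055 ]
side [ 24 272  23  40 484] [ 34. 292.] [0.1083 0.1334 0.055 ]
side [326 275  36  38 869] [342. 296.] [ 0.4548 -0.2543  0.055 ]
side [ 65 338  37  82 917] [ 85. 380.] [ 0.0721 -0.0764  0.055 ]
```

View pics/c1.png

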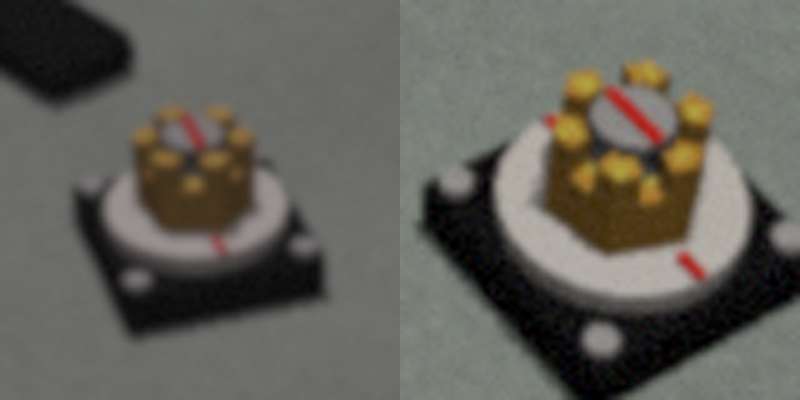

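The nut is at about (0.46, -0.25). I'll go around the base at height, with the nut ending up below the wrist camera.

>>> jog_arm --steps '[[[0,1,1,0,0,0,0],[0,1,1,0,0,0,0],[0,1,1,0,0,0,0],[0,1,1,0,0,0,0],[0,1,1,0,0,0,0],[0,1,1,0,0,0,0],[0,1,1,0,0,0,0],[0,1,1,0,0,0,0]]]'

```text
t: 0.95
eef_pos: [0.3674, 0.3256, 0.2268]
ee_rot: [3.141, 0.0, -0.309]
force: [-0.4, -0.5, 1.3]
width: 0.0875
gripper_force: 0.0
```

>>> jog_arm --steps '[[[0,1,1,0,0,0,0],[0,1,1,0,0,0,0],[0,1,1,0,0,0,0],[0,1,1,0,0,0,0],[0,1,1,0,0,0,0],[0,1,1,0,0,0,0],[0,1,1,0,0,0,0],[0,1,1,0,0,0,0]]]'

```text
t: 1.75
eef_pos: [0.5309, 0.0122, 0.2259]
ee_rot: [3.14, 0.001, -0.311]
force: [-0.1, 0.2, 0.0]
width: 0.0878
gripper_force: 0.0
```

>>> jog_arm --steps '[[[0,0.05,1,0,0,0,0],[0,0.05,1,0,0,0,0],[0,0.05,1,0,0,0,0],[0,0.05,1,0,0,0,0],[0,0.05,1,0,0,0,0],[0,0.05,1,0,0,0,0],[0,0.05,1,0,0,0,0],[0,0.05,1,0,0,0,0]]]'

```text
t: 2.55
eef_pos: [0.4664, -0.2251, 0.2264]
ee_rot: [-3.141, 0.0, -0.305]
force: [-0.5, 0.9, -0.3]
width: 0.0875
gripper_force: 0.0
```

```bash
python3 - <<'E'
from station import arm, vision
import cv2,numpy as np
f=vision.grab_frame("wrist");np.savez("wrist1.npz",**f);s=arm.get_state();print(s["t"],s["q"].round(3),s["eef_pos"],s["ee_rot"])
cv2.imwrite("pics/w1.png",f["color"][...,::-1])
E
```

```text
2.6 [-0.07   0.099 -0.33  -0.    -1.142  1.336] [ 0.46659501 -0.22473251  0.22649841] [-3.14143283e+00  6.26843746e-05 -3.04447980e-01]
```

View pics/w1.png

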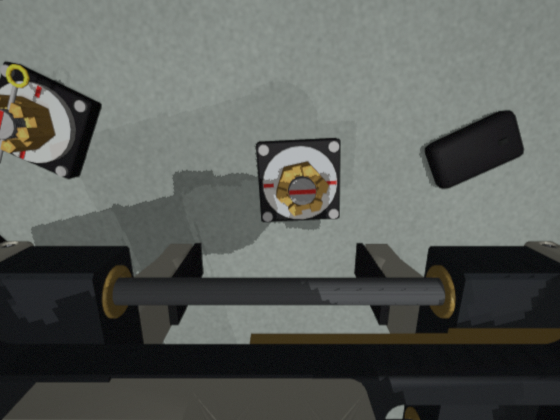

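The wrist view shows the pinless nut at (301,190), with its red stud line and the washer marks at (267,185) and (331,183). A pinned anchor is at the far left. I'll measure it here.

```bash
cat > meas.py <<'E'
from h import *
def meas(f,c0,out):
    im=f["color"][...,::-1].copy();hsv=cv2.cvtColor(im,cv2.COLOR_BGR2HSV)
    def pts(m,z):
        ys,xs=np.nonzero(m);return np.array([ray(f,x,y,z)[:2] for x,y in zip(xs,ys)])
    red=cv2.inRange(hsv,(0,110,60),(8,255,255))|cv2.inRange(hsv,(170,110,60),(180,255,255))
    P=pts(red,.074);W=pts(red,.034);c0=np.array(c0)
    line=P[np.linalg.norm(P-c0,axis=1)<.0165];c=(line.max(0)+line.min(0))/2
    ang=lambda p:np.degrees(np.arctan2(*np.linalg.svd(p-p.mean(0))[2][0][::-1]))%180
    d=np.linalg.norm(W-c,axis=1);w=W[(d>.03)&(d<.048)]
    k=(w-c)@np.linalg.svd(w-w.mean(0))[2][0]>0
    a,b=w[k].mean(0),w[~k].mean(0)
    print("line c",c,"mean",line.mean(0),"ang",ang(line),len(line),"washer c",(a+b)/2,"ang",np.degrees(np.arctan2(*(a-b)[::-1]))%180,len(w))
    for V in (90,110,130,150,170):
        t=pts(cv2.inRange(hsv,(12,70,V),(35,255,255)),.072);c=(line.mean(0)+(a+b)/2)/2
        r=t-c;d=np.linalg.norm(r,axis=1);r=r[(d>.0195)&(d<.030)];th=np.arctan2(r[:,1],r[:,0])
        z=np.exp(6j*th).mean();h=np.histogram(np.degrees(th)%360,36,(0,360))[0]
        print(V,len(r),"tooth(corner) ang mod60",np.degrees(np.angle(z))/6%60,abs(z).round(2),h.tolist())
    u,v=proj(f,[*c,.072]);x,y=int(u)-40,int(v)-40
    cv2.imwrite(out,cv2.resize(im[max(y,0):y+80,x:x+80],(560,560),interpolation=cv2.INTER_CUBIC))
E
python3 - <<'E'
from meas import *
f=np.load("wrist1.npz");print(ray(f,301,190,.074))
meas(f,ray(f,301,190,.074)[:2],"pics/w1c.png")
E
```

```text
[ 0.46367759 -0.24954136  0.074     ]
line c [ 0.46163644 -0.25005829] mean [ 0.46175178 -0.25012871] ang 75.17427030873132 120 washer c [ 0.46188197 -0.24998495] ang 75.40515252183192 61
90 783 tooth(corner) ang mod60 25.54240656555471 0.22 [32, 31, 37, 31, 26, 23, 8, 25, 29, 24, 12, 10, 9, 22, 30, 23, 7, 2, 8, 22, 30, 24, 9, 7, 13, 23, 32, 27, 6, 21, 24, 28, 35, 30, 30, 33]
110 702 tooth(corner) ang mod60 25.417154370050245 0.26 [29, 29, 35, 29, 23, 15, 0, 15, 27, 24, 12, 10, 7, 22, 30, 23, 7, 2, 8, 22, 30, 24, 5, 5, 13, 20, 29, 20, 0, 15, 24, 28, 35, 28, 25, 32]
130 390 tooth(corner) ang mod60 24.414237072691822 0.25 [27, 27, 34, 27, 14, 0, 0, 0, 2, 23, 12, 10, 4, 22, 22, 0, 0, 0, 0, 0, 9, 4, 0, 0, 0, 0, 0, 0, 0, 4, 17, 28, 33, 27, 14, 30]
150 334 tooth(corner) ang mod60 22.852707610425057 0.25 [24, 25, 31, 26, 9, 0, 0, 0, 0, 20, 12, 9, 4, 22, 15, 0, 0, 0, 0, 0, 0, 0, 0, 0, 0, 0, 0, 0, 0, 1, 15, 28, 33, 25, 7, 28]
170 266 tooth(corner) ang mod60 23.054239026026952 0.28 [22, 22, 29, 22, 3, 0, 0, 0, 0, 15, 11, 7, 1, 20, 6, 0, 0, 0, 0, 0, 0, 0, 0, 0, 0, 0, 0, 0, 0, 0, 6, 24, 29, 22, 4, 23]
```

View pics/w1c.png

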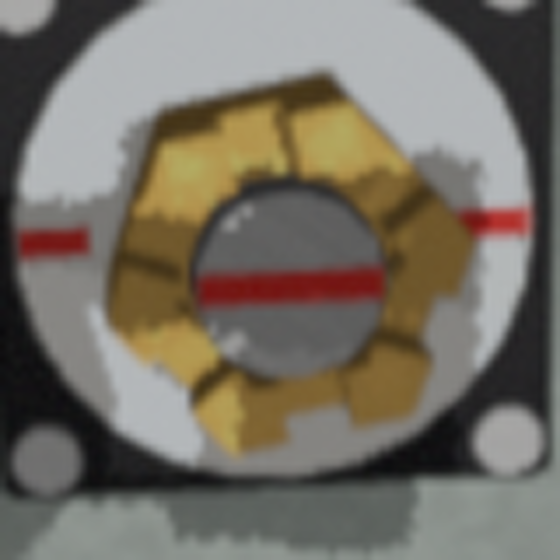

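The stud axis is at (0.4618, -0.2500) and the hole line points at about 75.3°. The slots sit at about 43° mod 60, so a grip yaw of about 13° fits, followed by roughly 28° clockwise. I'll centre over the nut, turn and descend part way for a close look.

>>> jog_arm --steps '[[[0,0.012,0.102,0.386,0,0,-0.68],[0,0.012,0.102,0.386,0,0,-0.68],[0,0.012,0.102,0.386,0,0,-0.68],[0,0.012,0.102,0.386,0,0,-0.68],[0,0.012,0.102,0.386,0,0,-0.68],[0,0.012,0.102,0.386,0,0,-0.68]]]'

```text
t: 3.2
eef_pos: [0.4621, -0.25, 0.1303]
ee_rot: [3.141, -0.0, 0.228]
force: [-0.1, 0.4, -0.3]
width: 0.0873
gripper_force: 0.0
```

```bash
python3 - <<'E'
from station import arm, vision
from meas import *
f=vision.grab_frame("wrist");np.savez("wrist2.npz",**f);s=arm.get_state();print(s["t"],s["q"].round(3),s["eef_pos"],s["ee_rot"],np.degrees(s["ee_rot"][2]))
meas(f,(.4618,-.25),"pics/w2c.png");print(proj(f,[.4618,-.25,.072]))
E
```

```text
3.25 [-0.123  0.2   -0.449  0.    -0.922  1.921] [ 0.46200581 -0.25019895  0.13037099] [ 3.14136537e+00 -6.02826882e-04  2.27441009e-01] 13.03140989887609
line c [ 0.46154853 -0.250407  ] mean [ 0.46179534 -0.25012116] ang 75.04094157545394 233 washer c [ 0.4616504  -0.25119515] ang 75.45442599845421 114
90 1364 tooth(corner) ang mod60 25.25054818755477 0.27 [61, 51, 70, 56, 58, 59, 10, 51, 64, 52, 26, 12, 11, 47, 56, 45, 4, 0, 15, 39, 52, 41, 8, 1, 11, 42, 52, 43, 21, 15, 36, 47, 58, 57, 28, 65]
110 1207 tooth(corner) ang mod60 25.30751947113563 0.32 [50, 45, 62, 50, 47, 41, 3, 44, 61, 52, 26, 7, 3, 46, 52, 43, 4, 0, 9, 36, 47, 39, 5, 1, 11, 42, 52, 43, 18, 14, 36, 47, 54, 50, 9, 58]
130 338 tooth(corner) ang mod60 21.108557252750256 0.46 [4, 0, 0, 0, 0, 0, 0, 0, 0, 0, 0, 0, 0, 0, 2, 0, 2, 0, 0, 11, 28, 13, 0, 1, 11, 42, 45, 41, 14, 8, 32, 45, 27, 6, 0, 6]
150 276 tooth(corner) ang mod60 19.870679874617654 0.46 [3, 0, 0, 0, 0, 0, 0, 0, 0, 0, 0, 0, 0, 0, 0, 0, 0, 0, 0, 0, 3, 8, 0, 1, 11, 42, 44, 40, 9, 6, 31, 44, 25, 4, 0, 5]
170 213 tooth(corner) ang mod60 20.501962516469714 0.54 [1, 0, 0, 0, 0, 0, 0, 0, 0, 0, 0, 0, 0, 0, 0, 0, 0, 0, 0, 0, 1, 3, 0, 0, 1, 35, 40, 35, 5, 2, 26, 40, 21, 1, 0, 2]
[277.89346392 224.34001166]
```

View pics/w2c.png

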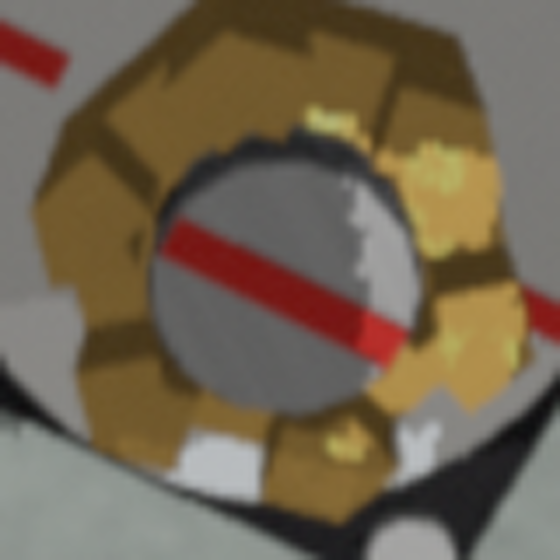

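The slot walls in the close view lie about 12° counter-clockwise of the finger axis, at about (470,240) and (120,315) in the crop. The mask's corner angle of 25.3° agrees. The nut is therefore at about 0.35 rad, and the grip yaw should be 25.3°. I'll turn, descend and close.

>>> jog_arm --steps '[[[0,0,0,0.1,0,0,-0.273],[0,0,0,0.1,0,0,-0.273],[0,0,0,0.22,0,0,-0.273],[0,0,0,0.3,0,0,-0.273],[0,0,0,0.365,0,0,-0.273],[0,0,0,0.365,0,0,-0.273],[0,0,0,0.365,0,0,-0.273]]]'

```text
t: 3.95
eef_pos: [0.4617, -0.2509, 0.0393]
ee_rot: [3.141, 0.0, 0.442]
force: [0.9, -0.3, 0.3]
width: 0.0876
gripper_force: 0.0
```

>>> jog_arm --newtons 50 --steps '[[[200,0,0,0,0,0,0],[200,0,0,0,0,0,0],[200,0,0,0,0,0,0],[200,0,0,0,0,0,0],[200,0,0,0,0,0,0],[200,0,0,0,0,0,0],[200,0,0,0,0,0,0],[200,0,0,0,0,0,0]]]'

```text
t: 4.75
eef_pos: [0.4611, -0.2505, 0.039]
ee_rot: [-3.141, 0.0, 0.442]
force: [-1.2, 5.5, 5.1]
width: 0.0498
gripper_force: 50.0
```

The width of 49.8 mm shows the fingers are squarely on the flats. Turning 40.1° clockwise.

>>> jog_arm --steps '[[[200,0,0,0,0,0,0.13],[200,0,0,0,0,0,0.26],[200,0,0,0,0,0,0.39],[200,0,0,0,0,0,0.52],[200,0,0,0,0,0,0.65],[200,0,0,0,0,0,0.78],[200,0,0,0,0,0,0.891],[200,0,0,0,0,0,0.891]]]'

```text
t: 5.55
eef_pos: [0.461, -0.2499, 0.0389]
ee_rot: [-3.14, 0.001, -0.261]
force: [-1.6, 10.2, 5.8]
width: 0.0498
gripper_force: 50.0
```

>>> jog_arm --steps '[[[200,0,0,0,0,0,0],[200,0,0,0,0,0,0],[200,0,0,0,0,0,0]]]'

```text
t: 5.85
eef_pos: [0.461, -0.2499, 0.0389]
ee_rot: [-3.14, 0.001, -0.258]
force: [-1.6, 8.9, 6.6]
width: 0.0496
gripper_force: 50.0
```

Release, rise and look.

>>> jog_arm --steps '[[[0,0,0,0,0,0,0],[0,0,0,0,0,0,0],[0,0,0,0,0,0,0],[0,0,0,0,0,0,0],[0,0,0,0,0,0,0],[0,0,0,0,0,0,0],[0,0,0,0,0,0,0]]]'

```text
t: 6.55
eef_pos: [0.4613, -0.2511, 0.0388]
ee_rot: [3.142, 0.0, -0.257]
force: [0.1, -0.0, 0.2]
width: 0.0876
gripper_force: 0.0
```

>>> jog_arm --steps '[[[0,0,0,-0.2,0,0,0],[0,0,0,-0.365,0,0,0],[0,0,0,-0.365,0,0,0],[0,0,0,-0.365,0,0,0]]]'

```text
t: 6.95
eef_pos: [0.462, -0.2511, 0.1313]
ee_rot: [-3.141, -0.003, -0.257]
force: [-0.2, -0.8, 0.1]
width: 0.0876
gripper_force: 0.0
```

```bash
python3 - <<'E'
from station import arm, vision
from meas import *
f=vision.grab_frame("wrist");np.savez("wrist3.npz",**f);s=arm.get_state();print(s["t"],s["width"],s["eef_pos"],s["ee_rot"],np.degrees(s["ee_rot"][2]))
meas(f,(.4618,-.25),"pics/w3c.png")
E
```

```text
7.0 0.0876691333773585 [ 0.46111159 -0.25089071  0.13010744] [-3.14117008e+00 -4.17980991e-04 -2.57427541e-01] -14.749511628674886
line c [ 0.46152568 -0.24997405] mean [ 0.46163039 -0.25019826] ang 75.13912475640754 227 washer c [ 0.46184421 -0.25015765] ang 75.27394620311232 135
90 1372 tooth(corner) ang mod60 45.180390948112134 0.27 [65, 57, 14, 48, 63, 45, 29, 12, 8, 45, 55, 43, 9, 0, 8, 44, 51, 44, 12, 0, 7, 43, 57, 46, 19, 17, 34, 51, 62, 53, 17, 59, 70, 58, 70, 57]
110 1253 tooth(corner) ang mod60 45.05210261189532 0.31 [60, 48, 3, 41, 59, 45, 29, 6, 3, 43, 55, 43, 9, 0, 4, 43, 51, 43, 7, 0, 7, 43, 57, 46, 12, 17, 34, 51, 58, 43, 3, 51, 65, 55, 65, 54]
130 490 tooth(corner) ang mod60 43.60477769188503 0.4 [26, 2, 0, 0, 0, 0, 0, 0, 0, 0, 0, 0, 2, 0, 0, 12, 43, 13, 0, 0, 7, 43, 57, 46, 11, 12, 34, 2, 0, 0, 0, 5, 33, 44, 55, 43]
150 361 tooth(corner) ang mod60 43.22491193564218 0.4 [18, 1, 0, 0, 0, 0, 0, 0, 0, 0, 0, 0, 0, 0, 0, 0, 0, 0, 0, 0, 7, 42, 57, 45, 4, 10, 25, 0, 0, 0, 0, 1, 23, 39, 51, 38]
170 267 tooth(corner) ang mod60 43.955821407131765 0.51 [7, 0, 0, 0, 0, 0, 0, 0, 0, 0, 0, 0, 0, 0, 0, 0, 0, 0, 0, 0, 4, 37, 49, 38, 3, 4, 15, 0, 0, 0, 0, 0, 11, 29, 40, 30]
```

View pics/w3c.png

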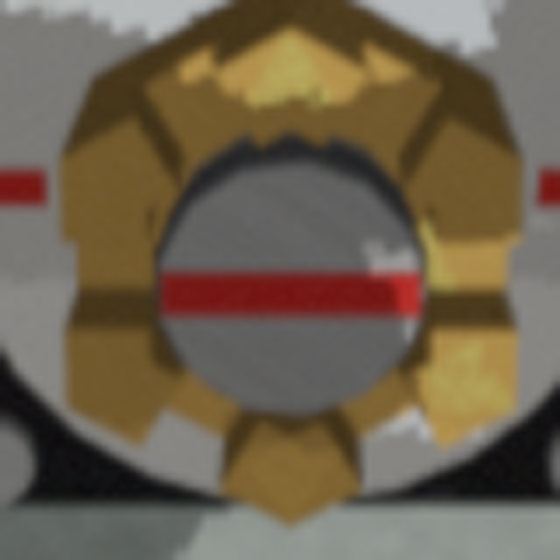

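The nut is aligned: the left and right slots (rows about 240–325) are level with the red line at row 293. The slot angle is 75.1° against 75.2° for the line, and the gripper is clear.

```bash
python3 -c "
from station import arm
print(arm.job_done())"
```

```text
the job is handed in; nothing more can be done
None
```

I turned the unpinned nut about 40° clockwise to the next slot, lined up with the red hole line to within about 0.2° in the last wrist view. I then let go, kept the gripper well away from the pinned anchors, and handed the job in at about 7 s.

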